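# Turn the blue divider over to the other side of the binder

## Task

A ring binder lies open on the worktop with its blue divider standing half raised on the left of the rings. Using only the outside of the fingertips, push the blue divider up and over the rings at an easy pace and press it gently down until it lies flat on the right-hand side, then draw the hand away. Do not grip or pinch the divider, leave the orange divider lying where it is, and do not move the small things standing around the binder.

Things in the scene. Friction and masses are not known exactly. Their poses are not given: they have to be found in the camera images.
- binder: open ring binder lying on the worktop, fixed in place: dark covers 164 mm along the spine by 269 mm across, with white page stacks. Origin: centre of the underside, under the spine. x axis along the spine, away from the robot; y axis towards the left half, where both dividers start; z up. Heights: left page stack 10 mm, orange divider on it 15 mm, right page stack 16 mm
- spine (a point): middle of the dividers' hinge line, 20 mm straight above the binder's origin; the hinge line runs along the binder's x axis. The three steel rings round it reach up to 33 mm above the worktop
- blue_leaf (a joint): angle of the blue divider about the hinge line: 0 = flat on the left (+y) half, 1.57 = upright, 3.14 = flat on the right (-y) half (its stop). Starts half raised at 0.6 to 1.25. The hinge is stiff: the divider stays at whatever angle it is left, on either side, and does not fall by itself; 1 to 1.5 N at its free edge moves it
- blue_leaf_edge (a point): middle of the outer end of the blue divider's tab, 127 mm from the hinge line. The divider: rigid panel 5 mm thick, 152 mm along the spine, reaching 112 mm from the hinge line, white printed field on both faces; the tab is 50 mm wide, in the middle of its free edge. Own x along the hinge line, y towards the free edge, z across the panel, the hinge line lying in its mid plane; about 80 g
- orange_leaf (a joint): angle of the orange divider about the same hinge line: 0 = flat on the left half, where it lies and must stay. It turns easily
- orange_leaf_edge (a point): middle of the outer end of the orange divider's tab. The orange divider: like the blue one, 4 mm thick, lying flat on the left page stack beneath the blue one (top face 15 mm above the worktop), its tab nearer the robot (50 mm to -x of the middle)
- vial_0: small glass vial with purple cap, 21 mm across, 38 mm tall, standing beyond the binder's far end, on the left; origin at the centre of its foot. Bystander
- vial_2: small glass vial with red cap, 21 mm across, 38 mm tall, standing beyond the binder's far end, on the right; origin at the centre of its foot. Bystander
- timer: white timer 53 x 66 x 56 mm with a round dial, standing at the binder's far left corner; origin at the centre of its underside. Bystander
- vial_carton: small white carton 43 x 58 x 41 mm, standing right of the binder; origin at the centre of its underside. Bystander
- forceps: steel forceps 17 x 124 x 8 mm lying along the binder's near edge; origin at the centre of the underside. Bystander

How it is judged:
By the outcome, as a careful person would: the job done as asked, in the order asked, and still so for the second after the job is handed in, with the robot touching nothing.
It also fails if it takes over 40 s, if anything falls off the work surface, if the arm or the gripper's body presses on something with over 40 N, if the wrist force passes 120 N, or if a joint passes its speed limit or range.

## Robot

A 7-joint arm with a two-finger parallel gripper is mounted at the origin on a cart in front of the work surface, level with it; the furniture and walls round the work are solid. World frame = base frame: x ahead of the robot, y to its left, z up, the work surface at z = 0. Lengths are in m, angles in rad, forces in N, time in s.
With the tool pointing down it reaches from about 0.425 to 0.875 m from the base axis. Payload 4.7 kg.
Tool frame: the origin (TCP) lies midway between the tips of the shut fingers; the grasp point (between the pads) lies 19 mm behind it; z points along the fingers, y is the line along which they close (so a half turn about z gives the same grasp; the last joint's range is limited). The gripper opens to 87 mm and grips with 3 to 60 N. Pads are 19 mm wide; open, the fingers measure 117 mm over their backs; the gripper's body (75 mm by 190 mm) begins 51 mm behind the grasp point.
Start: joints at [1.296, 0.321, -0.07, 1.45, 0.023, 1.371, -0.057], TCP at [0.185, -0.623, 0.201] pointing down, gripper open.
Joint ranges: [-2.86, 2.86], [-0.3, 2.09], [-1.38, 1.24], [0.06, 2.45], [-1.56, 4.7], [0.09, 2.05], [-2.69, 2.69]. Speed limits (rad/s): [2.57, 2.57, 3.14, 3.14, 3.14, 3.14, 3.14].

## Interface

Orientations are given as a rotation vector (axis times angle).
In Python, from bench import ctrl gives the robot as it stands. The module is installed in compiled form; this text tells all that it offers.
- The arm moves only by the shell command python3 -m handwheel 'ROWS' [FORCE]. ROWS is JSON, a list of rows, each a list of 7 numbers: the finger opening in m, from 0 to 0.087, then the shift along the tool's x, y, z in m, then the turn, a rotation vector about the tool's x, y, z in degrees. A call has 1 to 12 rows; each row shifts and turns the commanded pose from where the row before left it, along the tool's axes as they then stand; what a row does not reach is not made up. A row lasts 1/8 s, in which the tool goes at most 62.5 mm and 10.7 degrees, less where a joint would pass 70% of its speed; a pose out of reach is approached as far as the arm can. A call is refused whole if a number of a shift passes 0.0625 or a number of a turn 10.7, either way. A call with a gripper value outside its range is refused whole. The fingers move at their own pace and stop on an object; FORCE is the grip in N (left out, the last holds). Time passes only in rows, so rows that do not move let the fingers close. It gives the time, the measured TCP pose, the force, the opening and the grip force at its end, in the units of the state.
- ctrl.get_state(): the state, without advancing time (a new reading comes with each control period).
- ctrl.get_image(name): name is "scene" or "top" or "wrist"; returns (picture, depth): 480x640x3 uint8, blue, green, red; 480x640 float32, m along the optical axis (not along the pixel's ray), 0 where there is no reading.
- ctrl.camera_info(name): a dict with "intrinsics" (3x3 intrinsics, pixels), "D" ([k1, k2, p1, p2, k3] as OpenCV has them; the pictures are not rectified), "R" (3x3) and "t" (3): a world point X has camera coordinates R X + t. Camera axes: x right, y down, z forward; pixel columns grow to the right and rows downward; lengths in m; the calibration is good to about 2 mm. A picture is of the moment at which its call begins: read the wrist's pose just before it. camera_info takes no time and is no camera call; for the wrist camera it gives the pose at the moment of the call.
- ctrl.close_job(): hands the job in; it is judged then, once.
The state is a dict: "time": time; "joint_positions": joint angles; "qd": joint speeds; "joint_torque": joint torques, N m; "position": TCP position; "tool_rot": TCP orientation; "ft_force": force on the tool from outside, world axes, zero at the start; "torque": the same for the moment, N m; "grip_width": opening from 0.0 (shut) to 1.0 (fully open); "grip_force": force on a finger pad.
Only numpy, scipy, OpenCV 4.12 (cv2) and the standard library are available. Lean on these libraries where they do the work, as an engineer would, in place of code of your own. Each camera call takes 0.05 s, during which the arm holds its last target. There are 200 camera calls.

## Working session

There is one attempt and no reset: what is moved stays moved. The work goes in short steps, Python scripts to look and compute and a shell command to move; the robot and the scene stay as the last step left them, time stands still between calls to the robot, and variables do not carry over. Pictures are saved under pics/ and viewed, at most 10 in all, crops included, and the job is handed in when it is done.

```bash
mkdir -p pics; cat > h.py <<'E'
import numpy as np, cv2
from bench import ctrl
def grab(n,tag):
    im,d=ctrl.get_image(n); cv2.imwrite(f'pics/{tag}.png',im); np.save(f'pics/{tag}.npy',d); return im,d
def cloud(n,d):
    c=ctrl.camera_info(n);K=np.array(c['intrinsics']);D=np.array(c['D'],float)
    v,u=np.mgrid[0:480,0:640]
    p=cv2.undistortPoints(np.stack([u,v],-1).reshape(-1,1,2).astype(float),K,D).reshape(480,640,2)
    X=np.dstack([p*d[...,None],d])
    return (X-np.array(c['t']))@np.array(c['R'])
E
python3 - <<'E'
from h import *
s=ctrl.get_state();print(s)
for n in('scene','top'):
    im,d=grab(n,n+'0');c=ctrl.camera_info(n);print(n,-np.array(c['R']).T@np.array(c['t']),np.array(c['R'])[2],(d>0).mean())
E
```

```text
{'time': 0.0, 'joint_positions': array([ 1.29606928,  0.32181405, -0.07008239,  1.45166817,  0.02262253,
        1.37077719, -0.05690568]), 'qd': array([-0.00107956,  0.0011336 , -0.00072435,  0.00103887,  0.00053673,
        0.00128619, -0.00035734]), 'joint_torque': array([-6.21892536e-05, -4.91287315e+01, -4.04046820e-01, -3.12527740e+01,
       -6.38960791e-02,  4.39319573e-02,  1.97041736e-04]), 'position': array([ 0.18491292, -0.62253467,  0.20037077]), 'tool_rot': array([-3.10706394e+00, -4.51890416e-01,  6.10205914e-04]), 'ft_force': array([-0.19138487, -0.2935532 , -0.55195523]), 'torque': array([-0.01598541, -0.02054665,  0.03234754]), 'grip_force': 0.0, 'grip_width': 0.999795374513869}
scene [-0.12180605  0.57592595  0.90553872] [ 0.53831591 -0.47472996 -0.69630988] 0.9960221354166666
top [ 0.43303147 -0.01116312  1.2131243 ] [ 0.0812753  -0.01956855 -0.99649957] 0.9958072916666667
```

View pics/top0.png

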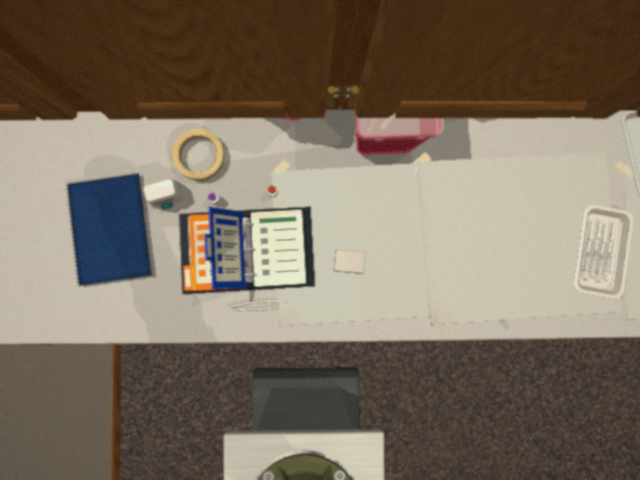

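View pics/scene0.png

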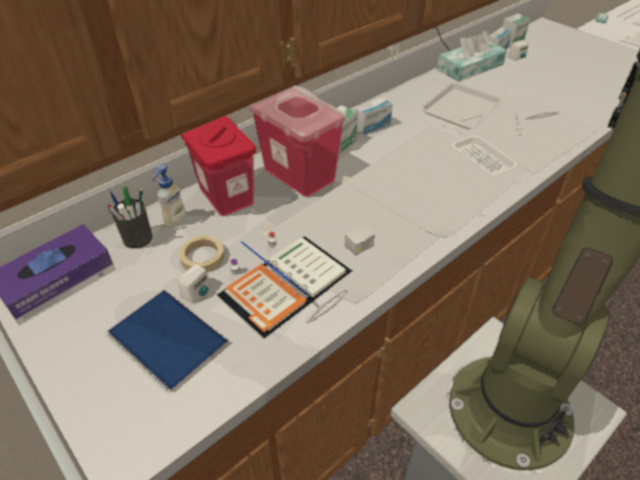

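The top view shows the binder at columns 181–313, rows 207–293, with the blue divider at columns 208–245. Vials are at (212,197) and (271,190), the timer at (160,191) and the carton at (349,261). The scene view shows the blue divider nearly edge-on at (258,253), with orange flat on the left.

```bash
cat >> h.py <<'E'
def proj(n,X):
    c=ctrl.camera_info(n);R=np.array(c['R'])
    return cv2.projectPoints(np.array(X,float).reshape(-1,3),cv2.Rodrigues(R)[0],np.array(c['t'],float),np.array(c['intrinsics']),np.array(c['D'],float))[0].reshape(-1,2)
E
python3 - <<'E'
from h import *
print(proj('top',[[.185,-.623,.2],[0,0,0],[.5,0,0]]))
d=np.load('pics/top0.npy');im=cv2.imread('pics/top0.png');P=cloud('top',d)
hsv=cv2.cvtColor(im,cv2.COLOR_BGR2HSV)
for p in [(186,217),(182,291),(313,285),(308,209),(300,250),(248,250),(250,222),(242,250),(225,250),(212,250),(195,270),(212,197),(271,190),(160,191),(349,261),(255,305),(372,300),(200,330)]:
    print(p,P[p[1],p[0]].round(4),hsv[p[1],p[0]])
# dark cover mask
m=np.zeros((480,640),np.uint8);dk=(hsv[...,2]<60);dk[:200]=0;dk[300:]=0;dk[:,:175]=0;dk[:,320:]=0
pts=np.argwhere(dk)[:,::-1].astype(np.float32);r=cv2.minAreaRect(pts);print(r)
b=cv2.boxPoints(r);print(b)
for q in b:
    u,v=q.round().astype(int);print(P[v,u].round(4))
# blue panel points
bl=(hsv[...,0]>105)&(hsv[...,0]<130)&(hsv[...,1]>120);bl[:200]=0;bl[300:]=0;bl[:,:185]=0;bl[:,320:]=0
Q=P[bl];print(len(Q),Q.min(0),Q.max(0));c=Q.mean(0);print(c,np.linalg.svd(Q-c,full_matrices=False)[1:])
im=cv2.resize(im[160:320,140:370],None,fx=3.4,fy=3.4,interpolation=cv2.INTER_CUBIC);cv2.imwrite('pics/topc.png',im)
E
```

```text
[[666.76799609 432.0628802 ]
 [303.33336639 509.49394051]
 [301.63533704 257.36583465]]
(186, 217) [0.5831 0.2337 0.0073] [40 12 65]
(182, 291) [0.4337 0.24   0.009 ] [ 20  22 103]
(313, 285) [ 0.4438 -0.0226  0.0066] [75  7 71]
(308, 209) [ 0.5986 -0.0136  0.0019] [94 36 50]
(300, 250) [0.5136 0.003  0.0207] [ 29  34 230]
(248, 250) [0.5153 0.1081 0.0066] [ 17  30 136]
(250, 222) [0.5722 0.1042 0.0058] [ 21  27 133]
(242, 250) [0.5134 0.1171 0.0352] [112 168 112]
(225, 250) [0.5104 0.144  0.0826] [ 23  50 138]
(212, 250) [0.5079 0.1623 0.1225] [113 156 100]
(195, 270) [0.4753 0.2127 0.0173] [ 16 149 231]
(212, 197) [0.6191 0.1766 0.0364] [144 144 135]
(271, 190) [0.6319 0.0595 0.0394] [  1 192 189]
(160, 191) [0.6283 0.2749 0.0571] [ 24  31 231]
(349, 261) [ 0.4897 -0.093   0.0456] [ 19  43 218]
(255, 305) [0.4046 0.0945 0.0006] [ 18  33 193]
(372, 300) [ 0.4126 -0.1416  0.0016] [ 25  32 201]
(200, 330) [ 0.3552  0.2054 -0.0019] [ 20  34 180]
((246.73037719726562, 250.1597900390625), (78.273681640625, 129.6881866455078), 86.69812774658203)
[[179.73978 214.82272]
 [309.21268 207.35312]
 [313.72098 285.49686]
 [184.24808 292.96646]]
[0.588 0.247 0.002]
[ 0.6025 -0.0157  0.0034]
[ 0.4437 -0.0246  0.0099]
[0.4297 0.2368 0.0049]
895 [ 0.43303147 -0.01116312 -0.0015073 ] [0.59339383 0.17203767 1.2131243 ]
[0.51461794 0.1419683  0.082361  ] (array([1.89857208, 1.5997292 , 0.57673351]), array([[ 0.12256279, -0.05615783, -0.99087066],
       [ 0.98948516,  0.08416883,  0.11762113],
       [ 0.07679507, -0.99486778,  0.0658833 ]]))
```

View pics/topc.png

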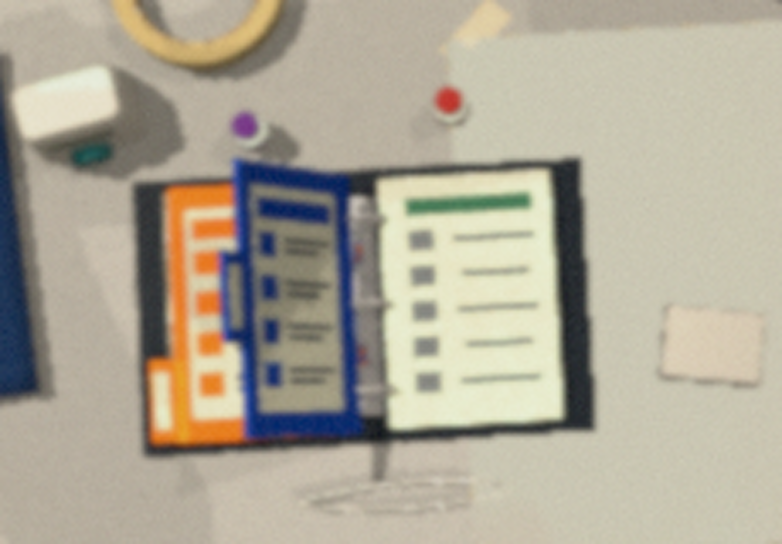

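```bash
cat >> h.py <<'E'
from scipy.spatial.transform import Rotation as Ro
O=np.array([.516,.111,0]);YAW=np.radians(3.1)
Rb=Ro.from_euler('z',YAW)
def leaf(a,r,x=0): return O+Rb.apply([x,r*np.cos(a),.02+r*np.sin(a)])
def st(tag=''):
    s=ctrl.get_state();p=s['position'];R=Ro.from_rotvec(s['tool_rot'])
    t=R.as_matrix()[:,2];tb=Rb.inv().apply(t)
    print(tag,'t',round(s['time'],2),'binder xyz',Rb.inv().apply(p-O).round(4),'tilt',np.degrees(np.arctan2(-tb[1],-tb[2])).round(1),'F',Rb.inv().apply(s['ft_force']).round(2),'grip',s['grip_width'])
    return p,R
def to(xb,tilt):
    'tool shift (in present axes) and turn to a binder-frame tip pose; tilt deg: tip towards -y'
    p,R=st(); T=Rb*Ro.from_euler('x',180,degrees=True)*Ro.from_euler('x',tilt,degrees=True)
    print('shift',R.inv().apply(O+Rb.apply(xb)-p).round(4),'turn',(R.inv()*T).as_rotvec(degrees=True).round(1),'z axis b',Rb.inv().apply(T.as_matrix()[:,2]).round(2))
E
python3 - <<'E'
from h import *
d=np.load('pics/top0.npy');im=cv2.imread('pics/top0.png');P=Rb.inv().apply((cloud('top',d)-O).reshape(-1,3)).reshape(480,640,3)
q=P[225:278,218:240].reshape(-1,3);k=np.abs(q[:,1]-.03)<.03;k&=q[:,2]<.14;q=q[k]
x,y,z=q.T
a,b=np.polyfit(z,y,1);r=y-a*z-b;k=abs(r)<.01;a,b=np.polyfit(z[k],y[k],1)
print('angle',np.arctan2(1,a),'y at hinge z',a*.02+b,'rms',r[k].std())
A=np.arctan2(1,a)
hs=lambda i:cv2.cvtColor(i,cv2.COLOR_BGR2HSV)
for n in('top','scene'):
    i=cv2.imread(f'pics/{n}0.png');h=hs(i)
    m=((h[...,0]>105)&(h[...,0]<130)&(h[...,1]>110)).astype(np.uint8)
    print(n,'pred tab end, corners(far,near), hinge far/near',proj(n,[leaf(A,.127),leaf(A,.112,.076),leaf(A,.112,-.076),leaf(A,0,.076),leaf(A,0,-.076)]).round(0).tolist())
    nl,l,s,c=cv2.connectedComponentsWithStats(m)
    print([(s[j].tolist()) for j in range(1,nl) if s[j,4]>25])
to([0,.17,.20],0);to([0,.15,.16],35)
E
```

```text
angle 1.0656491793661735 y at hinge z -0.002350490985650596 rms 0.0015203947195679415
top pred tab end, corners(far,near), hinge far/near [[206.0, 247.0], [209.0, 206.0], [213.0, 289.0], [244.0, 211.0], [248.0, 287.0]]
[[69, 175, 81, 109, 7054], [206, 207, 42, 82, 812], [216, 219, 20, 6, 85]]
scene pred tab end, corners(far,near), hinge far/near [[261.0, 256.0], [241.0, 240.0], [289.0, 278.0], [264.0, 259.0], [310.0, 295.0]]
[[161, 182, 11, 6, 27], [272, 266, 22, 18, 32], [110, 292, 116, 96, 5624]]
 t 0.1 binder xyz [-0.3703 -0.7146  0.2005] tilt -0.1 F [ 0.33 -0.31 -0.12] grip 0.9987993286651189
shift [ 0.5658 -0.7743  0.0017] turn [-0.1  0.  13.4] z axis b [-0. -0. -1.]
 t 0.1 binder xyz [-0.3703 -0.7146  0.2005] tilt -0.1 F [ 0.33 -0.31 -0.12] grip 0.9987993286651189
shift [ 0.5612 -0.7547  0.0417] turn [34.7  4.1 13. ] z axis b [ 0.    0.57 -0.82]
```

```bash
python3 -m handwheel '[[0,0.05,0,-0.01,0,0,6.7],[0,0.05,0,-0.01,0,0,6.7],[0,0.05,-0.03,0,0,0,0],[0,0.05,-0.03,0,0,0,0],[0,0.04,-0.045,0,0,0,0],[0,0.04,-0.045,0,0,0,0],[0,0.03,-0.05,0,0,0,0],[0,0.02,-0.05,0,0,0,0],[0,0,-0.055,0,0,0,0],[0,0,-0.055,0,0,0,0],[0,0,-0.055,0,0,0,0],[0,0,-0.055,0,0,0,0]]' 5
python3 -c "
from h import *
to([0,.17,.20],0)"
```

```text
time: 1.6
position: [0.4856, -0.1165, 0.2211]
tool_rot: [3.14, 0.086, -0.001]
ft_force: [0.5, 1.2, -0.8]
grip_width: 0.007
grip_force: 0.0
 t 1.6 binder xyz [-0.0427 -0.2256  0.2211] tilt 0.0 F [ 0.54  1.16 -0.76] grip 0.007254836456714155
shift [ 0.043  -0.3955  0.021 ] turn [0. 0. 0.] z axis b [-0. -0. -1.]
```

```bash
python3 -m handwheel '[[0,0.015,-0.055,0,0,0,0],[0,0.015,-0.055,0,0,0,0],[0,0.01,-0.055,0,0,0,0],[0,0,-0.055,0,0,0,0],[0,0,-0.055,0,0,0,0],[0,0,-0.055,0,0,0,0],[0,0,-0.05,0,0,0,0],[0,0,-0.02,0,0,0,0],[0,0,0,0,-9,0,0],[0,0,0,0,-9,0,0],[0,0,0,0,-9,0,0],[0,0,0,0,-9,0,0]]'
python3 - <<'E'
from h import *
to([0,.12,.085],-36)
to([0,.08,.085],-36)
E
```

```text
time: 3.1
position: [0.5043, 0.2835, 0.2215]
tool_rot: [2.508, 0.068, 0.024]
ft_force: [1.0, -1.0, 0.1]
grip_width: 0.005
grip_force: 0.0
 t 3.1 binder xyz [-0.0023  0.1729  0.2215] tilt 36.3 F [ 0.99 -1.09  0.11] grip 0.004870061404634341
shift [ 0.0022 -0.0382  0.1414] turn [ 0.3 -0.1  0. ] z axis b [-0.   -0.59 -0.81]
 t 3.1 binder xyz [-0.0023  0.1729  0.2215] tilt 36.3 F [ 0.99 -1.09  0.11] grip 0.004870061404634341
shift [ 0.0022 -0.0059  0.165 ] turn [ 0.3 -0.1  0. ] z axis b [-0.   -0.59 -0.81]
```

```bash
python3 -m handwheel '[[0,0,-0.0055,0.043,0,0,0],[0,0,-0.0055,0.043,0,0,0],[0,0,-0.0055,0.043,0,0,0],[0,0,-0.0055,0.043,0,0,0],[0,0,0.01,0.001,0,0,0],[0,0,0.01,0.001,0,0,0],[0,0,0,0,0,0,0]]'
python3 - <<'E'
from h import *
st();im,d=grab('scene','s1');im2,_=grab('wrist','w1')
c=cv2.resize(im[180:340,170:400],None,fx=2,fy=2,interpolation=cv2.INTER_CUBIC)
cv2.imwrite('pics/c1.png',np.vstack([c,cv2.resize(im2,(460,260))]) if 1 else c)
E
```

```text
time: 3.98
position: [0.5109, 0.1836, 0.0819]
tool_rot: [2.514, 0.067, 0.027]
ft_force: [1.1, -0.1, -0.0]
grip_width: 0.003
grip_force: 0.0
 t 3.98 binder xyz [-0.0012  0.0727  0.0819] tilt 35.9 F [ 1.09 -0.2  -0.  ] grip 0.0026166988449921446
```

View pics/c1.png

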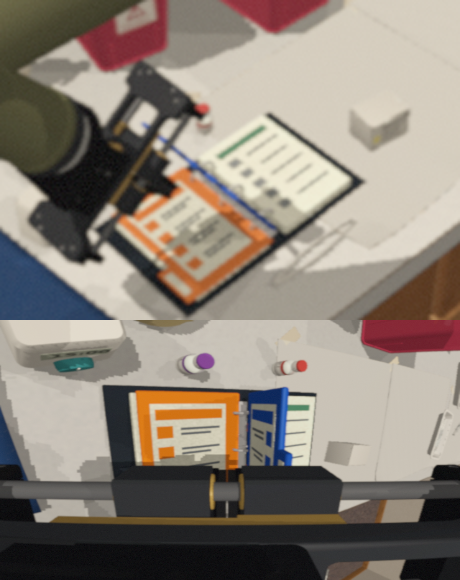

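Both views show the shut fingers left of the blue divider: scene crop about (160,180) against the thin blue leaf at (220,190), wrist view blue leaf at (265,425). Nothing is touching, so the push can start.

```bash
python3 -m handwheel '[[0,0,0.0053,0.0007,0,0,0],[0,0,0.0053,0.0007,0,0,0],[0,0,0.0053,0.0007,0,0,0],[0,0,0.0057,0.0009,3.6,0,0],[0,0,0.0057,0.0009,3.6,0,0],[0,0,0.0057,0.0009,3.6,0,0],[0,0,0.0057,0.0009,3.6,0,0],[0,0,0.0057,0.0009,3.6,0,0]]'
cat >> h.py <<'E'
def ang():
    d=ctrl.get_image('top');im,d=d;h=cv2.cvtColor(im,cv2.COLOR_BGR2HSV)
    m=(h[...,0]>105)&(h[...,0]<130)&(h[...,1]>110);m[:195]=0;m[305:]=0;m[:,:185]=0;m[:,330:]=0
    P=Rb.inv().apply((cloud('top',d)-O).reshape(-1,3)).reshape(480,640,3)[m];P=P[P[:,2]<.16]
    r=np.hypot(P[:,1],P[:,2]-.02);k=(r>.05)&(r<.13)&(abs(P[:,0])<.08);print('leaf angles pctl',np.percentile(np.arctan2(P[k,2]-.02,P[k,1]),[10,25,50,75,90]).round(3),k.sum(),'z',np.percentile(P[k,2],[5,50,95]).round(4))
    return im
E
python3 -c "
from h import *
st();ang()"
```

```text
time: 5.08
position: [0.512, 0.1419, 0.0973]
tool_rot: [2.829, 0.078, 0.014]
ft_force: [-0.5, 2.1, 1.4]
grip_width: 0.002
grip_force: 0.5
 t 5.08 binder xyz [-0.0024  0.031   0.0973] tilt 17.9 F [-0.37  2.11  1.38] grip 0.0019940385046502925
leaf angles pctl [1.323 1.332 1.34  1.348 1.359] 282 z [0.0766 0.1239 0.1444]
```

```bash
python3 -m handwheel '[[0,0,0.0058,-0.0002,3.6,0,0],[0,0,0.0058,-0.0002,3.6,0,0],[0,0,0.0058,-0.0002,3.6,0,0],[0,0,0.0058,-0.0002,3.6,0,0],[0,0,0.0058,-0.0002,3.6,0,0],[0,0,0.0056,0.0012,0,0,0],[0,0,0.0056,0.0015,0,0,0],[0,0,0.0056,0.0018,0,0,0],[0,0,0.0056,0.0021,0,0,0],[0,0,0.0056,0.0024,0,0,0]]'
python3 -c "
from h import *
st();ang()"
```

```text
time: 6.38
position: [0.5149, 0.0855, 0.094]
tool_rot: [3.14, 0.087, -0.0]
ft_force: [0.1, 0.2, 0.9]
grip_width: 0.009
grip_force: 0.4
 t 6.38 binder xyz [-0.0025 -0.0254  0.094 ] tilt 0.0 F [0.15 0.15 0.86] grip 0.008912061141823857Traceback (most recent call last):
  File "<string>", line 3, in <module>
    st();ang()
         ~~~^^
  File "h.py", line 31, in ang
    r=np.hypot(P[:,1],P[:,2]-.02);k=(r>.05)&(r<.13)&(abs(P[:,0])<.08);print('leaf angles pctl',np.percentile(np.arctan2(P[k,2]-.02,P[k,1]),[10,25,50,75,90]).round(3),k.sum(),'z',np.percentile(P[k,2],[5,50,95]).round(4))
                                                                                               ~~~~~~~~~~~~~^^^^^^^^^^^^^^^^^^^^^^^^^^^^^^^^^^^^^^^^^^^^^^^^
    return _quantile_unchecked(
        a, q, axis, out, overwrite_input, method, keepdims, weights)
    return _ureduce(a,
                    func=_quantile_ureduce_func,
    ...<5 lines>...
                    overwrite_input=overwrite_input,
                    method=method)
    r = func(a, **kwargs)
    result = _quantile(arr,
                       quantiles=q,
    ...<2 lines>...
                       out=out,
                       weights=wgt)
    slices_having_nans = np.isnan(arr[-1, ...])
                                  ~~~^^^^^^^^^
IndexError: index -1 is out of bounds for axis 0 with size 0
```

```bash
python3 - <<'E'
from h import *
im,d=grab('scene','s2');im2,_=grab('wrist','w2')
c=cv2.resize(im[180:340,170:400],None,fx=2,fy=2,interpolation=cv2.INTER_CUBIC)
cv2.imwrite('pics/c2.png',np.vstack([c,cv2.resize(im2,(460,260))]))
E
```

```text
(no output)
```

View pics/c2.png

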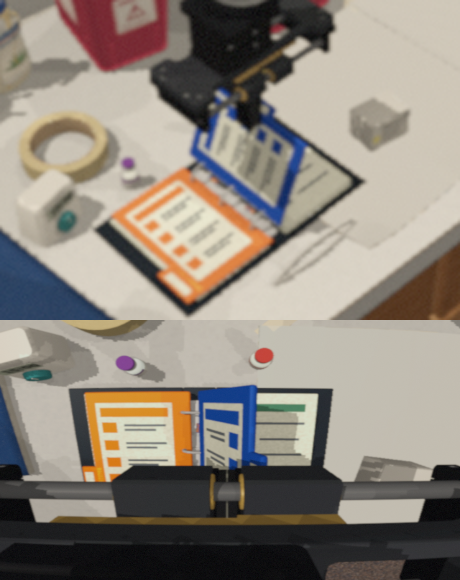

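The divider is past upright and leaning right (scene crop, about (250,155)). The fingertip is behind it and orange lies flat at (190,235).

```bash
python3 -m handwheel '[[0,0,0.0047,0.0032,0,0,0],[0,0,0.0047,0.0035,0,0,0],[0,0,0.0047,0.0037,0,0,0],[0,0,0.0047,0.004,0,0,0],[0,0,0.0047,0.0042,0,0,0],[0,0,0.0035,0.0045,0,0,0],[0,0,0.0033,0.0048,0,0,0],[0,0,0.0031,0.005,0,0,0],[0,0,0.003,0.0052,0,0,0],[0,0,0.0027,0.0053,0,0,0]]'
python3 -m handwheel '[[0,0,0.0018,0.005,0,0,0],[0,0,0.0016,0.005,0,0,0],[0,0,0.0012,0.005,0,0,0],[0,0,0.0008,0.004,0,0,0],[0,0,0.0004,0.003,0,0,0],[0,0,0,0.002,0,0,0],[0,0,0,0,0,0,0]]'
python3 -c "
from h import *
st()"
```

```text
time: 7.78
position: [0.5172, 0.0463, 0.0505]
tool_rot: [3.14, 0.086, 0.0]
ft_force: [0.9, 1.6, 0.2]
grip_width: 0.005
grip_force: 0.3
time: 8.65
position: [0.5173, 0.0408, 0.0267]
tool_rot: [-3.14, -0.086, 0.0]
ft_force: [-1.3, 0.2, 0.4]
grip_width: 0.008
grip_force: 0.0
 t 8.65 binder xyz [-0.0025 -0.0702  0.0267] tilt -0.0 F [-1.24  0.22  0.44] grip 0.0077848038677387175
```

Now press gently in small steps, watching the force.

```bash
python3 -m handwheel '[[0,0,0,0.001,0,0,0],[0,0,0,0.001,0,0,0],[0,0,0,0.001,0,0,0],[0,0,0,0,0,0,0]]'
python3 -m handwheel '[[0,0,0,0.001,0,0,0],[0,0,0,0,0,0,0]]'; python3 -m handwheel '[[0,0,0,0.001,0,0,0],[0,0,0,0,0,0,0]]'
```

```text
time: 9.15
position: [0.5174, 0.0407, 0.0238]
tool_rot: [3.14, 0.086, -0.0]
ft_force: [-1.1, 0.3, -0.4]
grip_width: 0.007
grip_force: 0.0
time: 9.4
position: [0.5174, 0.0407, 0.0228]
tool_rot: [3.14, 0.086, -0.0]
ft_force: [-0.3, 0.1, 0.4]
grip_width: 0.007
grip_force: 0.0
time: 9.65
position: [0.5174, 0.0407, 0.0218]
tool_rot: [3.14, 0.086, -0.0]
ft_force: [0.3, -0.2, -0.1]
grip_width: 0.004
grip_force: 0.0
```

```bash
for i in 1 2 3; do python3 -m handwheel '[[0,0,0,0.0007,0,0,0],[0,0,0,0,0,0,0]]' | egrep 'pos|force'; done; python3 -c "
from h import *
im,_=grab('scene','s3')
cv2.imwrite('pics/c3.png',cv2.resize(im[160:340,170:400],None,fx=2.5,fy=2.5,interpolation=cv2.INTER_CUBIC))"
```

```text
position: [0.5174, 0.0407, 0.0211]
ft_force: [0.3, -0.7, -0.1]
grip_force: 0.1
position: [0.5174, 0.0407, 0.0204]
ft_force: [-1.0, 0.8, 0.2]
grip_force: 0.1
position: [0.5174, 0.0407, 0.0197]
ft_force: [-0.0, 0.0, 0.4]
grip_force: 0.1
```

View pics/c3.png

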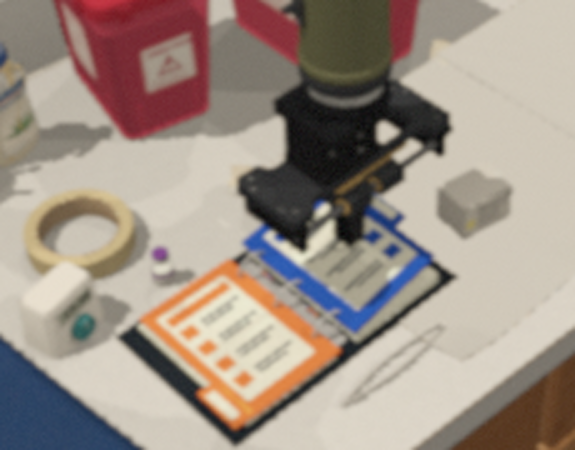

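The blue divider lies about flat on the right (scene crop, about (340,270)), but the wrist shows no press force yet. I'll keep lowering in small steps.

```bash
for i in 1 2 3; do python3 -m handwheel '[[0,0,0,0.0005,0,0,0],[0,0,0,0,0,0,0]]' | egrep 'pos|ft_force'; done; python3 -c "
from h import *
im,d=grab('scene','s4');P=Rb.inv().apply((cloud('scene',d)-O).reshape(-1,3)).reshape(480,640,3)
h=cv2.cvtColor(im,cv2.COLOR_BGR2HSV);m=(h[...,0]>105)&(h[...,0]<130)&(h[...,1]>110);Q=P[m];Q=Q[(abs(Q[:,0])<.09)&(Q[:,1]<-.01)&(Q[:,1]>-.14)&(Q[:,2]<.08)]
for x0 in(-.08,-.04,0,.04):
  for a in(-.03,-.06,-.09,-.12):
    k=(abs(Q[:,1]-a)<.015)&(abs(Q[:,0]-x0-.02)<.02)
    if k.sum()>4: print(x0,a,k.sum(),np.median(Q[k],0).round(4))
"
```

```text
position: [0.5174, 0.0407, 0.0192]
ft_force: [-0.2, -0.5, -0.2]
position: [0.5174, 0.0407, 0.0187]
ft_force: [-0.2, -0.0, 1.1]
position: [0.5174, 0.0407, 0.0182]
ft_force: [0.2, 0.9, 0.2]
-0.08 -0.03 86 [-0.0677 -0.024   0.0284]
-0.08 -0.06 57 [-0.0704 -0.0604  0.0354]
-0.08 -0.09 80 [-0.0673 -0.0887  0.0416]
-0.04 -0.03 33 [-0.021  -0.0182  0.026 ]
-0.04 -0.09 45 [-0.0169 -0.0997  0.0431]
-0.04 -0.12 10 [-0.0185 -0.1059  0.0446]
0 -0.03 29 [ 0.018  -0.0171  0.0262]
0 -0.09 11 [ 0.0045 -0.1027  0.0443]
0.04 -0.03 34 [ 0.0634 -0.018   0.027 ]
```

```bash
python3 - <<'E'
from h import *
st();d=np.load('pics/s4.npy');im=cv2.imread('pics/s4.png');P=Rb.inv().apply((cloud('scene',d)-O).reshape(-1,3)).reshape(480,640,3)
for b in([0,.05,.015],[-.04,.08,.015],[0.02,.1,.015],[-.06,-.122,.016],[0,-.16,0],[-.12,.0,0]):
    u,v=proj('scene',[O+Rb.apply(b)])[0].round().astype(int);print(b,(u,v),np.median(P[v-1:v+2,u-1:u+2].reshape(-1,3),0).round(4))
im,_=grab('wrist','w4')
c=cv2.imread('pics/s4.png')[190:320,230:390]
cv2.imwrite('pics/c4.png',np.hstack([cv2.resize(c,(480,390),interpolation=cv2.INTER_CUBIC),cv2.resize(im,(320,390))]))
E
```

```text
t 11.25 binder xyz [-0.0024 -0.0703  0.0182] tilt 0.0 F [-0.19 -0.58 -0.96] grip 0.008453386309201097
[0, 0.05, 0.015] (np.int64(269), np.int64(290)) [0.0005 0.0514 0.0142]
[-0.04, 0.08, 0.015] (np.int64(271), np.int64(308)) [-0.0416  0.0816  0.0153]
[0.02, 0.1, 0.015] (np.int64(246), np.int64(297)) [0.0206 0.0992 0.0152]
[-0.06, -0.122, 0.016] (np.int64(343), np.int64(263)) [-0.0737 -0.1054  0.0389]
[0, -0.16, 0] (np.int64(336), np.int64(247)) [-0.0015 -0.1589  0.0011]
[-0.12, 0.0, 0] (np.int64(324), np.int64(312)) [-0.1206  0.0018  0.0023]
```

View pics/c4.png

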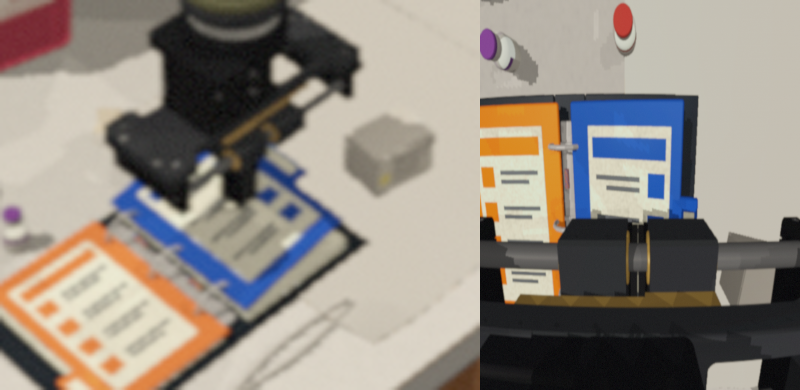

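```bash
python3 - <<'E'
from h import *
d=np.load('pics/s4.npy');im=cv2.imread('pics/s4.png');P=Rb.inv().apply((cloud('scene',d)-O).reshape(-1,3)).reshape(480,640,3)
print(proj('scene',[O+Rb.apply([-.0024,-.07,z]) for z in(.018,.037,.06)]).round(1).tolist())
for v in range(240,268,3): print(v,[(u,P[v,u].round(3).tolist(),int(im[v,u].mean())) for u in(304,308,312)])
E
```

```text
[[309.6, 261.2], [309.5, 255.5], [309.3, 248.4]]
240 [(304, [-0.024, -0.035, 0.126], 56), (308, [-0.036, -0.035, 0.134], 52), (312, [-0.041, -0.042, 0.133], 41)]
243 [(304, [-0.031, -0.028, 0.127], 65), (308, [-0.037, -0.035, 0.126], 90), (312, [-0.039, -0.044, 0.121], 36)]
246 [(304, [-0.035, -0.025, 0.123], 65), (308, [-0.035, -0.036, 0.115], 60), (312, [-0.01, -0.072, 0.072], 33)]
249 [(304, [0.004, -0.059, 0.062], 84), (308, [-0.012, -0.057, 0.075], 19), (312, [-0.013, -0.068, 0.067], 28)]
252 [(304, [0.002, -0.058, 0.054], 88), (308, [-0.01, -0.059, 0.062], 16), (312, [-0.01, -0.071, 0.053], 29)]
255 [(304, [0.004, -0.059, 0.042], 92), (308, [-0.008, -0.06, 0.05], 9), (312, [-0.01, -0.071, 0.044], 29)]
258 [(304, [0.003, -0.057, 0.034], 126), (308, [-0.008, -0.06, 0.041], 126), (312, [-0.012, -0.068, 0.037], 111)]
261 [(304, [-0.001, -0.054, 0.03], 152), (308, [-0.012, -0.056, 0.037], 146), (312, [-0.018, -0.063, 0.036], 118)]
264 [(304, [-0.01, -0.045, 0.033], 156), (308, [-0.017, -0.051, 0.034], 125), (312, [-0.023, -0.058, 0.034], 139)]
267 [(304, [-0.015, -0.041, 0.03], 126), (308, [-0.023, -0.046, 0.033], 134), (312, [-0.028, -0.053, 0.031], 160)]
```

```bash
cat >> h.py <<'E'
def lang(tag):
    d=np.load(f'pics/{tag}.npy');im=cv2.imread(f'pics/{tag}.png');P=Rb.inv().apply((cloud('scene',d)-O).reshape(-1,3)).reshape(480,640,3)
    h=cv2.cvtColor(im,cv2.COLOR_BGR2HSV);m=(h[...,0]>105)&(h[...,0]<130)&(h[...,1]>110);Q=P[m]
    r=np.hypot(Q[:,1],Q[:,2]-.02);k=(r>.07)&(r<.12)&(abs(Q[:,0])<.085)&(Q[:,2]>0);a=np.arctan2(Q[k,2]-.02,Q[k,1])+.0025/r[k]
    print(tag,k.sum(),np.percentile(a,[25,50,75]).round(3))
E
python3 - <<'E'
from h import *
for t in('s2','s3','s4'):lang(t)
E
python3 -m handwheel '[[0,0,0,0.001,0,0,0],[0,0,0,0.001,0,0,0],[0,0,0,0.001,0,0,0]]' | egrep 'pos|ft_f'
python3 -c "
from h import *
grab('scene','s5');lang('s5')"
```

```text
s2 229 [1.921 1.933 1.945]
s3 172 [2.893 2.912 2.926]
s4 176 [2.916 2.933 2.945]
position: [0.5174, 0.0406, 0.0152]
ft_force: [0.6, -1.5, -0.2]
s5 168 [2.958 2.971 2.987]
```

The divider follows the tip: a 3 mm drop turned it 0.04 rad. So the real contact sits about 18 mm above the reported TCP, and I'll go on down with force checks.

```bash
python3 -m handwheel '[[0,0,0,0.0015,0,0,0],[0,0,0,0.0015,0,0,0],[0,0,0,0.0015,0,0,0],[0,0,0,0.0015,0,0,0],[0,0,0,0.0015,0,0,0],[0,0,0,0,0,0,0]]' | egrep 'pos|ft_f'
python3 -m handwheel '[[0,0,0,0.001,0,0,0],[0,0,0,0,0,0,0]]' | egrep 'pos|ft_f'
python3 -c "
from h import *
grab('scene','s6');lang('s6')"
```

```text
position: [0.5173, 0.0408, 0.0076]
ft_force: [0.5, 0.1, 0.1]
position: [0.5173, 0.0407, 0.0067]
ft_force: [0.4, 0.2, 0.3]
s6 178 [3.067 3.085 3.096]
```

```bash
python3 -m handwheel '[[0,0,0,0.001,0,0,0],[0,0,0,0.001,0,0,0],[0,0,0,0,0,0,0]]' | egrep 'pos|ft_f'
python3 -m handwheel '[[0,0,0,0.001,0,0,0],[0,0,0,0,0,0,0]]' | egrep 'pos|ft_f'
python3 -c "
from h import *
grab('scene','s7');lang('s7')"
```

```text
position: [0.5174, 0.0406, 0.0047]
ft_force: [0.0, -0.1, -0.4]
position: [0.5174, 0.0407, 0.0037]
ft_force: [0.5, -0.7, -0.0]
s7 170 [3.106 3.118 3.132]
```

```bash
for i in 1 2 3; do python3 -m handwheel '[[0,0,0,0.0007,0,0,0],[0,0,0,0,0,0,0]]' | egrep 'pos|ft_f'; done
python3 -c "
from h import *
grab('scene','s8');lang('s8')"
```

```text
position: [0.5174, 0.0407, 0.003]
ft_force: [1.1, -0.4, -0.2]
position: [0.5175, 0.0406, 0.0023]
ft_force: [-0.1, 0.5, -0.1]
position: [0.5175, 0.0406, 0.0018]
ft_force: [-0.7, 0.3, 2.0]
s8 188 [3.111 3.137 3.152]
```

```bash
python3 -m handwheel '[[0,0,0,0.0005,0,0,0],[0,0,0,0,0,0,0]]' | egrep 'pos|ft_f'
python3 -m handwheel '[[0,0,0,-0.004,0,0,0],[0,0,0,-0.01,0,0,0],[0,0,0,-0.03,0,0,0],[0,0,0,-0.04,0,0,0],[0,0,0,-0.04,0,0,0],[0,-0.02,0.05,-0.03,0,0,0],[0,-0.02,0.05,0,0,0,0],[0,-0.02,0.05,0,0,0,0],[0,0,0.05,0,0,0,0],[0,0,0.05,0,0,0,0],[0,0,0.05,0,0,0,0],[0,0,0,0,0,0,0]]'
python3 -c "
from h import *
im,_=grab('scene','s9');lang('s9');im2,d=grab('top','t9')
P=Rb.inv().apply((cloud('top',d)-O).reshape(-1,3)).reshape(480,640,3)
for b in([0,.07,.015],[0,-.04,.022],[0.05,-.1,.022],[-.05,-.1,.022],[0,-.12,.022]):
    u,v=proj('top',[O+Rb.apply(b)])[0].round().astype(int);print(b,P[v,u].round(4))
cv2.imwrite('pics/c9.png',np.hstack([cv2.resize(im[160:340,170:400],(400,313)),cv2.resize(im2[160:320,140:370],(400,313))]))"
```

```text
position: [0.5175, 0.0407, 0.0018]
ft_force: [-2.3, 0.8, 6.3]
time: 16.0
position: [0.4728, -0.267, 0.1552]
tool_rot: [3.14, 0.075, -0.0]
ft_force: [0.1, 1.1, -0.3]
grip_width: 0.003
grip_force: 0.0
s9 239 [3.124 3.14  3.153]
[0, 0.07, 0.015] [-0.001   0.0703  0.0162]
[0, -0.04, 0.022] [-0.0002 -0.0404  0.0228]
[0.05, -0.1, 0.022] [ 0.0503 -0.0993  0.0238]
[-0.05, -0.1, 0.022] [-0.0497 -0.0993  0.0211]
[0, -0.12, 0.022] [ 0.0009 -0.1203  0.023 ]
```

View pics/c9.png

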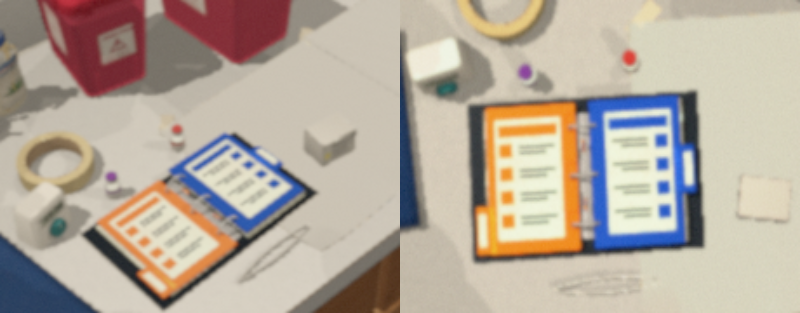

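The blue divider is flat on the right (top crop, about (640,170)) at an angle of 3.14. Orange is unmoved at (530,175), the bystanders are in place and the hand is clear.

```bash
python3 -c "
from bench import ctrl
print(ctrl.close_job())"
```

```text
the job is handed in; nothing more can be done
None
```

I pushed the blue divider over the rings with the shut fingertips and pressed it flat on the right (measured 3.14 rad, last press about 6 N); the orange divider and the small things look unmoved, the hand is clear, and the job was handed in at about 16 s.

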